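Take the grille off the nail-dust extractor

ROBOT

A 6-joint arm with a two-finger parallel gripper is mounted at the origin on the work surface. World frame = base frame: x ahead of the robot, y to its left, z up, the work surface at z = 0. Lengths are in m, angles in degrees, forces in N, time in s.
With the tool pointing down it reaches from about 0.3 to 0.75 m from the base axis. Payload 8.5 kg.
Tool frame: the origin (TCP) lies at the very end of the fingers, on their centre line; the grasp point (between the pads) lies 19 mm behind it (r.pinch_z is the distance from the TCP to the grasp point, in m); z points along the fingers, y is the line along which they close (so a half turn about z gives the same grasp; the last joint's range is limited). The gripper opens to 85 mm and grips with 20 to 120 N. Pads are 22 mm wide; open, the fingers measure 114 mm over their backs; the gripper's body (76 mm by 85 mm) begins 54 mm behind the grasp point. The pads swing forward as they close: fully open they stand 13 mm farther back than shut.
Start: joints at [60.315, 21.807, 74.336, -0, 83.858, -12.336], TCP at [0.164, 0.525, 0.231] pointing down, gripper open.
Joint ranges: [-178.18, 178.18], [-50.72, 133.34], [12.68, 142.11], [-81.47, 261.47], [9.98, 163.14], [-165.26, 165.26]. Speed limits (degrees/s): [136.94, 136.94, 180, 180, 180, 180].

INTERFACE

Orientations are given as a 3x3 rotation matrix whose columns are the frame's x, y, z axes.
In Python, from bench import r gives the robot as it stands.
- The arm moves only by the tool apply_moves, never from a script. Its argument "commands" is a list of rows, each an object with "xyz": the shift along the tool's x, y, z in cm, a list of three; "delta_rot": the turn, a rotation vector about the tool's x, y, z in rad, a list of three; "claw": the finger opening in cm, from 0 to 8.54. A call has 1 to 8 rows; each row is the pose to reach, as a shift and turn from the pose commanded when the call began, along the tool's axes at that moment; what a row does not reach only later rows make up. A row lasts 1/12 s, in which the tool goes at most 41.7 mm and 7.16 degrees, less where a joint would pass 70% of its speed; a pose out of reach is approached as far as the arm can. A call with a gripper value outside its range is refused whole. The fingers move at their own pace and stop on an object; the grip force is fixed at half the most. Time passes only in rows, so rows that repeat a pose let the fingers close. It gives the time, the measured TCP pose, the force, the opening and the grip force at its end, in the units of the state.
- r.get_state(): the state, without advancing time (a new reading comes with each control period).
- r.snapshot(name): name is "side" or "top"; returns a dict with "color" (384x512x3 uint8, red, green, blue), "fx", "fy", "cx", "cy" (pixels), "rvec" (rotation vector, rad) and "tvec" (3), from world to camera coordinates, as OpenCV has them. Camera axes: x right, y down, z forward; pixel columns grow to the right and rows downward; lengths in m; the calibration is good to about 2 mm. A picture is of the moment at which its call begins. There is no depth.
- r.finish_job(): hands the job in; it is judged then, once.
The state is a dict: "t": time; "joint_positions": joint angles; "qd": joint speeds; "effort": joint torques, N m; "tool_pos": TCP position; "orientation": TCP orientation; "contact_force": force on the tool from outside, world axes, zero at the start; "torque": the same for the moment, N m; "finger_gap": finger opening in m; "finger_force": force on a finger pad.
Only numpy, scipy, OpenCV 4.12 (cv2) and the standard library are available. Lean on these libraries where they do the work, as an engineer would, in place of code of your own. Each camera call takes 0.05 s, during which the arm holds its last target. There are 200 camera calls.

TASK

Turn the two black turn buttons of the nail-dust extractor aside so that they no longer hold the aluminium grille, then take the grille out: its rear edge is tucked deep under the hood, so raise the front edge only a little and draw it out towards the buttons, tilting more as it comes free, feeling that it does not bind and never prying it against the hood. Lay the grille gently down, handle up, flat on the floor of the steel tray, let go of it, and leave the bottles, the jar and the foot file where they are.

Things in the scene. Friction and masses are not known exactly. Their poses are not given: they have to be found in the camera images.
- extractor: White nail-dust extractor, 280 x 230 x 90 mm, fixed. Origin: centre of its underside; x runs from the front (turn buttons) to the rear (hood), y left, z up. In its top a recess 188 x 156 mm (x -100 to 88, y -78 to 78 mm) has a ledge 82 mm up, on which the grille lies level with the rim, with 2 to 4 mm of play all round.
- hood: The extractor's hood, a white bar 52 (x) x 230 (y) x 18 mm across its rear. Origin: middle of its lower front edge, 90 mm up at x = 88 mm of the extractor; same axes. Under it is a pocket 34 mm deep, 6 to 8 mm high (a screw-set keeper plate inside differs from unit to unit and cannot be seen) that takes the grille's tongue: fully in, the tongue binds at a tilt of 0.07 to 0.13 rad.
- grille: Loose aluminium slatted panel 182 (x) x 152 (y) x 8 mm, 0.2 to 0.4 kg. Origin: centre of its flat underside; z out of its top; in the extractor its axes run like the extractor's. At its rear (+x), flush with the underside, a tongue 120 mm wide and 4 mm thick reaches to x = 124 mm, about 30 mm of it under the hood. The turn buttons overlap its front edge (x = -91 mm).
- grille_handle (a point): Middle of the top of the grille's handle: an upright fin 70 mm long along the grille's y, 12 mm thick along x and 30 mm high above the plate, at x = -35 mm of the grille; this point lies 38 mm above the grille's underside. The axes are the grille's.
- button_l (a joint): Angle of the left (+y) turn button about its upright screw, rad, counter-clockwise from above positive. 0: it points along the extractor's x and holds the grille down. It turns either way to stops at 1.62 and -1.62, against friction of about 0.1 to 0.2 N m, stays where it is left, and is clear of the grille beyond about 1.15 either way.
- button_r (a joint): The same for the right (-y) turn button.
- button_l_axis (a point): Centre of the top face of the left turn button, on its screw: a black bar with round ends, 70 mm long (its own x), 18 mm wide (y), 12 mm high, underside 1.5 mm above the rim. The screw stands in the front rim, 22 mm before the recess, 56 mm left of the middle. The axes turn with the button.
- button_r_axis (a point): The same for the right turn button, 56 mm right of the middle.
- tray: Stainless steel tray fixed to the table, outside 270 mm (x) by 220 mm (y) with walls 24 mm high and 4 mm thick; inner floor 4 mm above its underside. Origin: centre of its underside. The grille fits with its long side along the tray's long side, either way round.
- dropper_a: Bystander: amber dropper bottle 38 mm across, 112 mm high; origin under its centre.
- dropper_b: Bystander: the second, like amber dropper bottle; origin under its centre.
- jar: Bystander: white cream jar 66 mm across, 50 mm high; origin under its centre.
- foot_file: Bystander: foot file lying flat, 200 mm long; origin under its middle.

How it is judged (in metres and radians):
On the way, in this order (a step that is already met when the one before it is completed fails the run):
1. both turn buttons are turned aside, clear of the grille, while the grille still lies in its recess ((value of joint button_l above 1.15 rad or value of joint button_l below -1.15 rad) and (value of joint button_r above 1.15 rad or value of joint button_r below -1.15 rad) and z of grille in the frame of extractor below 0.088 m and horizontal distance between grille and extractor below 0.02 m), for 0.2 s.
2. the grille is lifted out, well clear of the extractor's rim (z of grille in the frame of extractor above 0.115 m), for 0.1 s.
At the end, for the whole second after the job is handed in: The grille lies flat (within 3 degrees), handle up, on the floor of the tray (underside within 3 mm of it), at rest and released; both turn buttons still stand aside (more than 1.15 rad either way); bottles, jar and file are within 30 mm of where they were (z of grille in the frame of tray between 0.001 and 0.007 m and angle between grille's own z axis and vertical below 0.05 rad and horizontal distance between grille and tray below 0.06 m and linear speed of grille below 0.01 m/s and contact force between the fingers and grille below 0.1 N and (value of joint button_l above 1.15 rad or value of joint button_l below -1.15 rad) and (value of joint button_r above 1.15 rad or value of joint button_r below -1.15 rad) and distance of each of dropper_a, dropper_b, jar, foot_file from where it was at the start of the episode below 0.03 m); the robot touches nothing.
It fails at once if a bottle, the jar or the foot file is pushed away or knocked over (distance of any of dropper_a, dropper_b, jar, foot_file from where it was at the start of the episode above 0.03 m or angle between any of dropper_a, dropper_b, jar's own z axis and vertical above 0.5 rad).
It fails at once if the grille is dropped: it falls freely for more than about 10 mm (contact force between the fingers and grille below 0.05 N and linear speed of grille above 0.45 m/s).
It fails at once if the grille is forced: while it is being raised it is pried or pressed against the hood with more than 35 N (contact force between grille and hood above 35 N and z of grille in the frame of extractor above 0.085 m).
It also fails if it takes over 61 s, if anything falls off the work surface, if the arm or the gripper's body presses on something with over 40 N, if the wrist force passes 120 N, or if a joint passes its speed limit or range.

## Working session

There is one attempt and no reset: what is moved stays moved. The work goes in short steps, Python scripts to look and compute and a tool call to move; the robot and the scene stay as the last step left them, time stands still between calls to the robot, and variables do not carry over. Pictures are saved under pics/ and viewed, at most 10 in all, crops included, and the job is handed in when it is done.

Besides the shell and the picture viewer there is one more tool, called after "Emit:" in YAML: its name, and indented under it one key for each argument. apply_moves: Moves the arm, as the interface text tells. Its arguments: {"type":"object","properties":{"commands":{"type":"array","items":{"type":"object","properties":{"xyz":{"type":"array","items":{"type":"number"}},"delta_rot":{"type":"array","items":{"type":"number"}},"claw":{"type":"number"}}}}},"required":["commands"]}

```bash
mkdir -p pics; ls; python3 - <<'E'
from bench import r
import cv2,numpy as np
s=r.get_state();print(s)
print(r.pinch_z)
for n in("top","side"):
    d=r.snapshot(n);cv2.imwrite(f"pics/{n}0.png",d["color"][:,:,::-1])
    R=cv2.Rodrigues(np.array(d["rvec"]))[0];print(n,d["fx"],d["fy"],d["cx"],d["cy"],-R.T@np.array(d["tvec"]).ravel(),R.round(3).tolist())
E
```

```text
pics
{'t': 0.0, 'joint_positions': array([ 6.03149180e+01,  2.18409213e+01,  7.43866642e+01, -2.21034554e-03,
        8.38589876e+01, -1.23370760e+01]), 'qd': array([-0.00787479, -0.05359434,  0.01047163,  0.0287468 ,  0.04639672,
        0.0125051 ]), 'effort': array([-1.48533938e-03, -4.48429406e+01, -2.31276691e+01, -1.88180138e-04,
        4.68297105e-03, -1.43819028e-05]), 'tool_pos': array([0.16386181, 0.52469658, 0.23070119]), 'orientation': array([[-9.54512442e-01,  2.98170231e-01, -7.14966588e-04],
       [ 2.98170952e-01,  9.54511556e-01, -1.33167991e-03],
       [ 2.85376564e-04, -1.48428731e-03, -9.99998858e-01]]), 'contact_force': array([-0.18279426, -0.92911414, -0.00579537]), 'torque': array([ 0.01933553,  0.01772864, -0.00662173]), 'finger_force': 0.0, 'finger_gap': 0.08533547810332204}
0.0187
top 372.44442622112314 372.44442622112314 247.82045374080062 195.62438828453745 [ 0.40079063 -0.01231929  1.35189742] [[-0.009, -1.0, -0.006], [-0.993, 0.01, -0.118], [0.118, 0.005, -0.993]]
side 381.70108875634895 381.70108875634895 259.8357775216676 188.5200886770588 [ 0.01294782 -0.5276236   0.91107921] [[0.7, -0.714, -0.003], [-0.536, -0.522, -0.663], [0.472, 0.466, -0.748]]
```

View pics/top0.png

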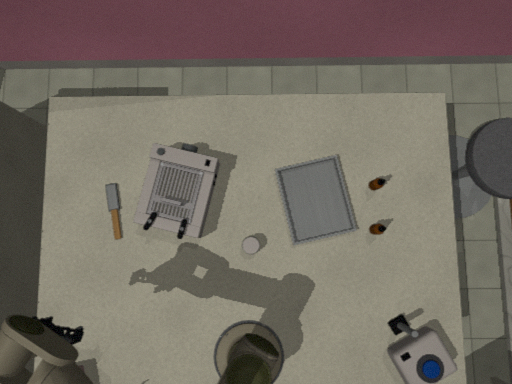

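View pics/side0.png

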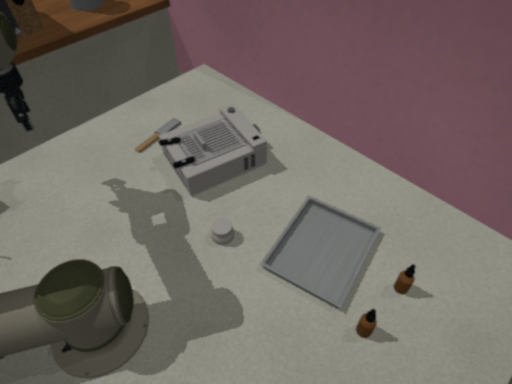

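Top view: extractor at about (178,190), hood at the top edge, black buttons at (150,220) and (183,228), tray at (316,199), jar at (250,245), file at left, bottles at right. Next I enlarge the extractor and segment the buttons and the tray.

```bash
cat > h.py <<'E'
import cv2,numpy as np
from bench import r
def cam(n):
    d=r.snapshot(n);R=cv2.Rodrigues(np.array(d["rvec"]))[0];c=-R.T@np.array(d["tvec"]).ravel()
    def ray(u,v,z):
        w=R.T@np.array([(u-d["cx"])/d["fx"],(v-d["cy"])/d["fy"],1]);return c+w*(z-c[2])/w[2]
    def proj(p):
        q=R@(np.array(p)-c);return np.array([d["fx"]*q[0]/q[2]+d["cx"],d["fy"]*q[1]/q[2]+d["cy"]])
    return d["color"][:,:,::-1].copy(),ray,proj
E
python3 - <<'E'
from h import *
im,ray,proj=cam("top")
c=im[135:255,120:230];cv2.imwrite("pics/crop1.png",cv2.resize(c,None,fx=5,fy=5,interpolation=cv2.INTER_CUBIC))
si,sr,sp=cam("side")
for nm,I,R_,roi in(("top",im,ray,(205,245,140,195)),("side",si,sr,(130,172,155,200))):
    a,b,e,f=roi;m=(I[a:b,e:f].max(2)<45).astype(np.uint8)
    n,l,st,ce=cv2.connectedComponentsWithStats(m)
    for i in range(1,n):
        if st[i,4]<15: continue
        pts=np.argwhere(l==i)[:,::-1]+[e,a]
        W=np.array([R_(u,v,.097)[:2] for u,v in pts]);mu=W.mean(0);w,V=np.linalg.eigh(np.cov(W.T))
        print(nm,st[i],pts.mean(0).round(1),mu.round(4),"ang",np.degrees(np.arctan2(V[1,1],V[0,1])).round(1),"len",np.sqrt(12*w).round(4))
# tray
g=cv2.cvtColor(im,cv2.COLOR_BGR2GRAY)
m=((g<125)&(g>60)).astype(np.uint8);m[:140]=0;m[255:]=0;m[:,:265]=0;m[:,365:]=0
n,l,st,ce=cv2.connectedComponentsWithStats(m);i=1+st[1:,4].argmax()
bx=cv2.minAreaRect(np.argwhere(l==i)[:,::-1].astype(np.float32));P=cv2.boxPoints(bx);print(bx)
W=np.array([ray(*p,.015)[:2] for p in P]);print(W.round(3),W.mean(0),np.linalg.norm(np.diff(W,axis=0),axis=1))
E
```

```text
top [ 4  7 13 18 78] [150.1 220.4] [0.4695 0.3247] ang 148.4 len [0.0164 0.0699]
top [41 14  6 11 39] [183.7 223.3] [0.4587 0.2112] ang 168.5 len [0.0159 0.0295]
top [38 25  6  9 36] [180.2 233.8] [0.4234 0.2225] ang 161.1 len [0.0164 0.0254]
side [ 5  8 20  7 84] [169.6 141.2] [0.4692 0.3281] ang 147.1 len [0.023  0.0653]
side [ 18  27  22  11 100] [183.6 162.2] [0.4412 0.2196] ang 163.3 len [0.0223 0.0698]
((316.6938171386719, 199.83987426757812), (81.09933471679688, 69.78140258789062), 77.00537872314453)
[[ 0.66  -0.1  ]
 [ 0.716 -0.35 ]
 [ 0.427 -0.403]
 [ 0.374 -0.16 ]] [ 0.54416395 -0.25317245] [0.2558542  0.29339365 0.24938307]
```

View pics/crop1.png

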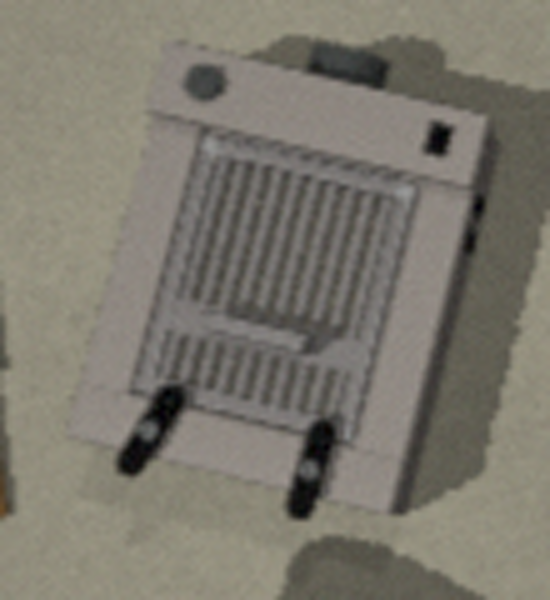

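Crop: left button centre at crop (150,430), right (309,470). The hood front edge runs (150,115)-(475,187), the front rim corners are (68,435) and (395,512), and the handle top runs (205,322)-(305,343). Casting these to world.

```bash
python3 - <<'E'
from h import *
im,ray,proj=cam("top")
P=lambda u,v,z: ray(120+(u+.5)/5-.5,135+(v+.5)/5-.5,z)[:2]
bl,br=P(150,430,.1035),P(309,470,.1035)
fl,fr=P(68,435,.09),P(395,512,.09);hl,hr=P(150,115,.108),P(475,187,.108)
h1,h2=P(205,322,.12),P(305,343,.12)
for n,a,b in(("btn",bl,br),("front",fl,fr),("hood",hl,hr),("handle",h1,h2)):
    d=a-b;print(n,a.round(4),b.round(4),"mid",((a+b)/2).round(4),"len",np.linalg.norm(d).round(4),"yaw",np.degrees(np.arctan2(-d[0],d[1])).round(1))
# fit pose with known model points
mod=np.array([[-122,56],[-122,-56],[-140,115],[-140,-115],[88,115],[88,-115],[-41,35],[-41,-35]])/1e3
W=np.array([bl,br,fl,fr,hl,hr,h1,h2])
a=mod-mod.mean(0);b=W-W.mean(0);th=np.arctan2((a[:,0]*b[:,1]-a[:,1]*b[:,0]).sum(),(a*b).sum())
R=np.array([[np.cos(th),-np.sin(th)],[np.sin(th),np.cos(th)]]);t=W.mean(0)-R@mod.mean(0)
print("fit",t.round(4),np.degrees(th).round(2),"res mm",((W-(mod@R.T+t))@R*1e3).round(1).tolist())
print("btns",(R@mod[0]+t).round(4),(R@mod[1]+t).round(4),"handle",(R@[-.041,0]+t).round(4))
c=im[145:255,265:400];cv2.imwrite("pics/tray1.png",cv2.resize(c,None,fx=5,fy=5,interpolation=cv2.INTER_CUBIC))
E
```

```text
btn [0.4684 0.3247] [0.4407 0.2176] mid [0.4545 0.2711] len 0.1107 yaw -14.5
front [0.4663 0.3839] [0.4123 0.1617] mid [0.4393 0.2728] len 0.2287 yaw -13.6
hood [0.6829 0.3282] [0.6308 0.1063] mid [0.6568 0.2173] len 0.2279 yaw -13.2
handle [0.5391 0.2851] [0.5244 0.2182] mid [0.5317 0.2516] len 0.0685 yaw -12.4
fit [0.5727 0.2402] -14.03 res mm [[0.3, 0.7], [-0.7, 2.0], [1.8, -1.3], [3.4, -0.1], [-2.5, -2.9], [0.7, -0.8], [-2.5, 0.4], [-0.6, 1.9]]
btns [0.468  0.3241] [0.4408 0.2154] handle [0.533  0.2501]
```

View pics/tray1.png

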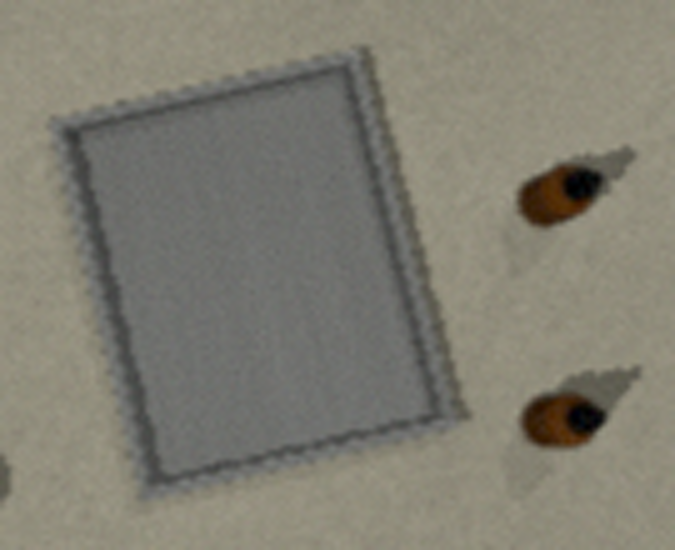

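Tray: inner corners at crop (70,130), (350,65), (440,415), (155,485), with the bottles to its right.

```bash
cat >> h.py <<'E'
from scipy.spatial.transform import Rotation as Ro
def down(yaw):  # tool y along yaw (deg), z down
    a=np.radians(yaw);y=np.array([np.cos(a),np.sin(a),0]);z=np.array([0,0,-1.]);return np.c_[np.cross(y,z),y,z]
def goal(p,Rt,ref=None):
    s=r.get_state();R=np.array(s["orientation"]);p0=np.array(s["tool_pos"])
    print("xyz",(R.T@(np.array(p)-p0)*100).round(2),"rot",Ro.from_matrix(R.T@Rt).as_rotvec().round(3),"pos",p0.round(4),"f",np.round(s["contact_force"],1),"gap",round(s["finger_gap"],4))
E
python3 - <<'E'
from h import *
goal([.468,.324,.13],down(58.4))
_,ray,_=cam("top")
W=np.array([ray(265+(u+.5)/5-.5,145+(v+.5)/5-.5,.008)[:2] for u,v in((70,130),(350,65),(440,415),(155,485))])
d=np.roll(W,-1,0)-W;print(W.mean(0),np.linalg.norm(d,axis=1),np.degrees(np.arctan2(d[:,1],d[:,0])))
E
```

```text
xyz [-35.02 -10.1   10.11] rot [-0.001 -0.     0.249] pos [0.1639 0.5249 0.2311] f [ 0.5 -0.4  0.7] gap 0.0854
[ 0.54636159 -0.24960545] [0.21161824 0.26268134 0.21123219 0.26448849] [ -77.35251855 -167.88380188  103.1385939    12.20514249]
```

Emit:
apply_moves:
  commands:
    - {"xyz": [-35.0, -10.1, 8.1], "delta_rot": [0, 0, 0.25], "claw": 4.5}
    - {"xyz": [-35.0, -10.1, 8.1], "delta_rot": [0, 0, 0.25], "claw": 4.5}
    - {"xyz": [-35.0, -10.1, 8.1], "delta_rot": [0, 0, 0.25], "claw": 4.5}
    - {"xyz": [-35.0, -10.1, 8.1], "delta_rot": [0, 0, 0.25], "claw": 4.5}
    - {"xyz": [-35.0, -10.1, 8.1], "delta_rot": [0, 0, 0.25], "claw": 4.5}
    - {"xyz": [-35.0, -10.1, 8.1], "delta_rot": [0, 0, 0.25], "claw": 4.5}
    - {"xyz": [-35.0, -10.1, 8.1], "delta_rot": [0, 0, 0.25], "claw": 4.5}
    - {"xyz": [-35.0, -10.1, 8.1], "delta_rot": [0, 0, 0.25], "claw": 4.5}

```text
t: 0.97
tool_pos: [0.437, 0.3442, 0.1586]
orientation: [[-0.851, 0.525, 0.0], [0.525, 0.851, 0.0], [-0.0, 0.0, -1.0]]
contact_force: [1.4, 1.1, 0.2]
finger_gap: 0.0451
finger_force: 0.0
```

Emit:
apply_moves:
  commands:
    - {"xyz": [0, 0, 0], "delta_rot": [0, 0, 0], "claw": 4.5}
    - {"xyz": [0, 0, 0], "delta_rot": [0, 0, 0], "claw": 4.5}

```text
t: 1.13
tool_pos: [0.4368, 0.3442, 0.1581]
orientation: [[-0.849, 0.528, -0.001], [0.528, 0.849, -0.001], [0.001, -0.001, -1.0]]
contact_force: [-1.0, -0.3, 0.6]
finger_gap: 0.0451
finger_force: 0.0
```

```bash
python3 - <<'E'
from h import *
goal([.468,.324,.094],down(58.4))
E
```

```text
xyz [-3.72 -0.06  6.41] rot [-0.001 -0.001 -0.005] pos [0.4368 0.3442 0.1581] f [-1.  -0.3  0.6] gap 0.0451
```

Emit:
apply_moves:
  commands:
    - {"xyz": [-3.7, -0.1, 2.5], "delta_rot": [0, 0, 0], "claw": 4.5}
    - {"xyz": [-3.7, -0.1, 4.5], "delta_rot": [0, 0, 0], "claw": 4.5}
    - {"xyz": [-3.7, -0.1, 6.4], "delta_rot": [0, 0, 0], "claw": 4.5}
    - {"xyz": [-3.7, -0.1, 6.5], "delta_rot": [0, 0, 0], "claw": 4.5}
    - {"xyz": [-3.7, -0.1, 6.5], "delta_rot": [0, 0, 0], "claw": 1.2}
    - {"xyz": [-3.7, -0.1, 6.5], "delta_rot": [0, 0, 0], "claw": 1.2}
    - {"xyz": [-3.7, -0.1, 6.5], "delta_rot": [0, 0, 0], "claw": 1.2}
    - {"xyz": [-3.7, -0.1, 6.5], "delta_rot": [0, 0, 0], "claw": 1.2}

```text
t: 1.8
tool_pos: [0.4678, 0.3286, 0.0959]
orientation: [[-0.852, 0.524, 0.006], [0.524, 0.852, 0.007], [-0.002, 0.009, -1.0]]
contact_force: [4.4, 15.8, -6.2]
finger_gap: 0.0156
finger_force: 59.5
```

```bash
python3 - <<'E'
from h import *
im,ray,proj=cam("side")
c=im[100:210,130:290];cv2.imwrite("pics/b1.png",cv2.resize(c,None,fx=5,fy=5,interpolation=cv2.INTER_CUBIC))
goal([.468,.324,.0935],down(58.4-70))
E
```

```text
xyz [-0.26 -0.38  0.24] rot [ 0.009 -0.004  1.222] pos [0.4678 0.3286 0.0959] f [ 5.1 14.6 -5.5] gap 0.0157
```

View pics/b1.png

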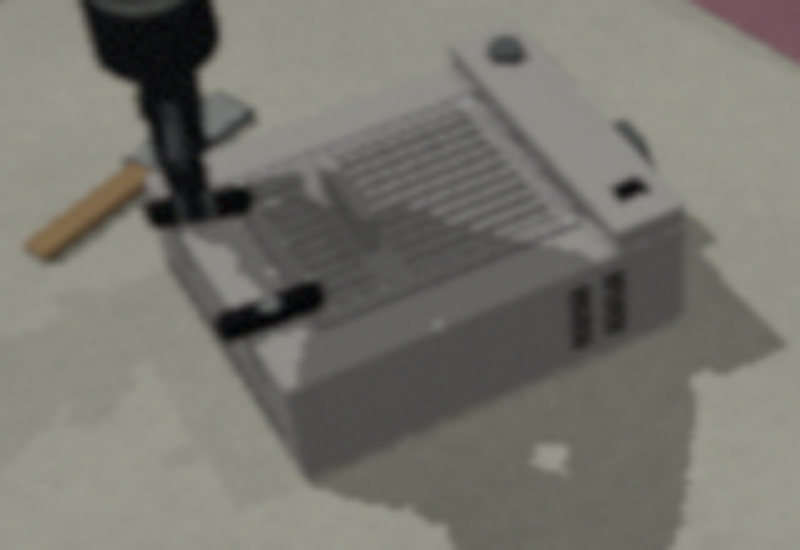

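The left button is gripped about its middle (side crop (195,205)) and the pads were centred sideways on it by about 4 mm. I turn it clockwise about there.

Emit:
apply_moves:
  commands:
    - {"xyz": [0, 0.3, 0], "delta_rot": [0, 0, 0.12], "claw": 1.2}
    - {"xyz": [0, 0.3, 0], "delta_rot": [0, 0, 0.24], "claw": 1.2}
    - {"xyz": [0, 0.3, 0], "delta_rot": [0, 0, 0.36], "claw": 1.2}
    - {"xyz": [0, 0.3, 0], "delta_rot": [0, 0, 0.48], "claw": 1.2}

```text
t: 2.18
tool_pos: [0.4682, 0.3293, 0.0959]
orientation: [[-0.509, 0.861, 0.003], [0.861, 0.509, 0.002], [0.0, 0.004, -1.0]]
contact_force: [1.4, 3.4, -0.4]
finger_gap: 0.0159
finger_force: 60.3
```

Forces are low, so I keep turning.

Emit:
apply_moves:
  commands:
    - {"xyz": [0, 0, 0], "delta_rot": [0, 0, 0.12], "claw": 1.2}
    - {"xyz": [0, 0, 0], "delta_rot": [0, 0, 0.24], "claw": 1.2}
    - {"xyz": [0, 0, 0], "delta_rot": [0, 0, 0.36], "claw": 1.2}
    - {"xyz": [0, 0, 0], "delta_rot": [0, 0, 0.48], "claw": 1.2}
    - {"xyz": [0, 0, 0], "delta_rot": [0, 0, 0.6], "claw": 1.2}
    - {"xyz": [0, 0, 0], "delta_rot": [0, 0, 0.72], "claw": 1.2}
    - {"xyz": [0, 0, 0], "delta_rot": [0, 0, 0.75], "claw": 1.2}

```text
t: 2.77
tool_pos: [0.4691, 0.3295, 0.0959]
orientation: [[0.215, 0.977, 0.005], [0.977, -0.215, 0.003], [0.004, 0.004, -1.0]]
contact_force: [3.5, 4.1, -3.5]
finger_gap: 0.0157
finger_force: 60.0
```

Emit:
apply_moves:
  commands:
    - {"xyz": [0, 0, 0], "delta_rot": [0, 0, 0], "claw": 4.5}
    - {"xyz": [0, 0, 0], "delta_rot": [0, 0, 0], "claw": 4.5}
    - {"xyz": [0, 0, 0], "delta_rot": [0, 0, 0], "claw": 4.5}
    - {"xyz": [0, 0, -3], "delta_rot": [0, 0, 0], "claw": 4.5}
    - {"xyz": [0, 0, -5], "delta_rot": [0, 0, 0], "claw": 4.5}

```text
t: 3.18
tool_pos: [0.4678, 0.328, 0.1455]
orientation: [[0.21, 0.978, -0.0], [0.978, -0.21, -0.0], [-0.0, -0.0, -1.0]]
contact_force: [0.2, 0.4, 1.0]
finger_gap: 0.0447
finger_force: 0.0
```

```bash
python3 - <<'E'
from h import *
goal([.442,.2175,.0955],down(73.0))
E
```

```text
xyz [-11.34  -0.21   5.01] rot [-0.     0.    -1.485] pos [0.4678 0.328  0.1455] f [0.2 0.4 1. ] gap 0.0447
```

Emit:
apply_moves:
  commands:
    - {"xyz": [-11.1, -0.3, 0], "delta_rot": [0, 0, -1.485], "claw": 4.5}
    - {"xyz": [-11.1, -0.3, 0], "delta_rot": [0, 0, -1.485], "claw": 4.5}
    - {"xyz": [-11.1, -0.3, 0], "delta_rot": [0, 0, -1.485], "claw": 4.5}
    - {"xyz": [-11.1, -0.3, 0], "delta_rot": [0, 0, -1.485], "claw": 4.5}
    - {"xyz": [-11.1, -0.3, 0], "delta_rot": [0, 0, -1.485], "claw": 4.5}
    - {"xyz": [-11.1, -0.3, 0], "delta_rot": [0, 0, -1.485], "claw": 4.5}
    - {"xyz": [-11.1, -0.3, 0], "delta_rot": [0, 0, -1.485], "claw": 4.5}
    - {"xyz": [-11.1, -0.3, 0], "delta_rot": [0, 0, -1.485], "claw": 4.5}

```text
t: 3.85
tool_pos: [0.4416, 0.22, 0.1446]
orientation: [[-0.707, 0.708, 0.001], [0.708, 0.707, 0.0], [-0.0, 0.001, -1.0]]
contact_force: [-0.2, 0.4, -0.4]
finger_gap: 0.0449
finger_force: 0.0
```

```bash
python3 - <<'E'
from h import *
goal([.4415,.22,.0955],down(73.0))
E
```

```text
xyz [ 0.01 -0.01  4.91] rot [ 0.     0.    -0.489] pos [0.4416 0.22   0.1446] f [-0.2  0.4 -0.4] gap 0.0449
```

Emit:
apply_moves:
  commands:
    - {"xyz": [0, 0, 0], "delta_rot": [0, 0, -0.49], "claw": 4.5}
    - {"xyz": [0, 0, 0], "delta_rot": [0, 0, -0.49], "claw": 4.5}
    - {"xyz": [0, 0, 0], "delta_rot": [0, 0, -0.49], "claw": 4.5}
    - {"xyz": [0, 0, 0], "delta_rot": [0, 0, -0.49], "claw": 4.5}
    - {"xyz": [0, 0, 3], "delta_rot": [0, 0, -0.49], "claw": 4.5}
    - {"xyz": [0, 0, 5.1], "delta_rot": [0, 0, -0.49], "claw": 4.5}
    - {"xyz": [0, 0, 5.1], "delta_rot": [0, 0, -0.49], "claw": 4.5}

```text
t: 4.43
tool_pos: [0.4399, 0.2196, 0.0904]
orientation: [[-0.955, 0.298, -0.006], [0.298, 0.955, -0.001], [0.005, -0.003, -1.0]]
contact_force: [-1.4, -0.1, -0.3]
finger_gap: 0.0452
finger_force: 0.0
```

Emit:
apply_moves:
  commands:
    - {"xyz": [0, 0, 0], "delta_rot": [0, 0, 0], "claw": 1.2}
    - {"xyz": [0, 0, 0], "delta_rot": [0, 0, 0], "claw": 1.2}
    - {"xyz": [0, 0, 0], "delta_rot": [0, 0, 0], "claw": 1.2}
    - {"xyz": [0, 0, 0], "delta_rot": [0, 0, 0], "claw": 1.2}

```text
t: 4.77
tool_pos: [0.4422, 0.2196, 0.0947]
orientation: [[-0.955, 0.298, 0.002], [0.298, 0.955, -0.001], [-0.002, -0.0, -1.0]]
contact_force: [-2.0, -4.0, 3.7]
finger_gap: 0.0159
finger_force: 58.9
```

Emit:
apply_moves:
  commands:
    - {"xyz": [0, 0, 0], "delta_rot": [0, 0, 0.12], "claw": 1.2}
    - {"xyz": [0, 0, 0], "delta_rot": [0, 0, 0.24], "claw": 1.2}
    - {"xyz": [0, 0, 0], "delta_rot": [0, 0, 0.36], "claw": 1.2}
    - {"xyz": [0, 0, 0], "delta_rot": [0, 0, 0.48], "claw": 1.2}
    - {"xyz": [0, 0, 0], "delta_rot": [0, 0, 0.6], "claw": 1.2}
    - {"xyz": [0, 0, 0], "delta_rot": [0, 0, 0.72], "claw": 1.2}
    - {"xyz": [0, 0, 0], "delta_rot": [0, 0, 0.75], "claw": 1.2}

```text
t: 5.35
tool_pos: [0.442, 0.2192, 0.0947]
orientation: [[-0.49, 0.872, 0.002], [0.872, 0.49, -0.002], [-0.002, 0.001, -1.0]]
contact_force: [-3.3, -6.2, 6.6]
finger_gap: 0.016
finger_force: 59.2
```

Emit:
apply_moves:
  commands:
    - {"xyz": [0, 0, 0], "delta_rot": [0, 0, 0.12], "claw": 1.2}
    - {"xyz": [0, 0, 0], "delta_rot": [0, 0, 0.24], "claw": 1.2}
    - {"xyz": [0, 0, 0], "delta_rot": [0, 0, 0.36], "claw": 1.2}
    - {"xyz": [0, 0, 0], "delta_rot": [0, 0, 0.48], "claw": 1.2}
    - {"xyz": [0, 0, 0], "delta_rot": [0, 0, 0.6], "claw": 1.2}
    - {"xyz": [0, 0, 0], "delta_rot": [0, 0, 0.72], "claw": 1.2}
    - {"xyz": [0, 0, 0], "delta_rot": [0, 0, 0.75], "claw": 1.2}

```text
t: 5.93
tool_pos: [0.4415, 0.2192, 0.0946]
orientation: [[0.235, 0.972, 0.0], [0.972, -0.235, -0.002], [-0.002, 0.001, -1.0]]
contact_force: [-4.7, -7.0, 8.5]
finger_gap: 0.0161
finger_force: 59.4
```

Emit:
apply_moves:
  commands:
    - {"xyz": [0, 0, 0], "delta_rot": [0, 0, 0], "claw": 4.5}
    - {"xyz": [0, 0, 0], "delta_rot": [0, 0, 0], "claw": 4.5}
    - {"xyz": [0, 0, 0], "delta_rot": [0, 0, 0], "claw": 4.5}
    - {"xyz": [0, 0, -4], "delta_rot": [0, 0, 0], "claw": 4.5}
    - {"xyz": [0, 0, -8], "delta_rot": [0, 0, 0], "claw": 4.5}
    - {"xyz": [5, 0, -9], "delta_rot": [0, 0, 0], "claw": 4.5}
    - {"xyz": [9, 0, -9], "delta_rot": [0, 0, 0], "claw": 4.5}
    - {"xyz": [12, 0, -9], "delta_rot": [0, 0, 0], "claw": 4.5}

```text
t: 6.6
tool_pos: [0.4701, 0.3389, 0.185]
orientation: [[0.23, 0.973, 0.004], [0.973, -0.23, 0.002], [0.003, 0.003, -1.0]]
contact_force: [0.9, -0.3, 0.7]
finger_gap: 0.045
finger_force: 0.0
```

```bash
python3 - <<'E'
from h import *
im,ray,proj=cam("top")
c=im[135:255,120:230];cv2.imwrite("pics/t2.png",cv2.resize(c,None,fx=5,fy=5,interpolation=cv2.INTER_CUBIC))
print(r.get_state()["tool_pos"])
E
```

```text
[0.47055146 0.3438516  0.18382888]
```

View pics/t2.png

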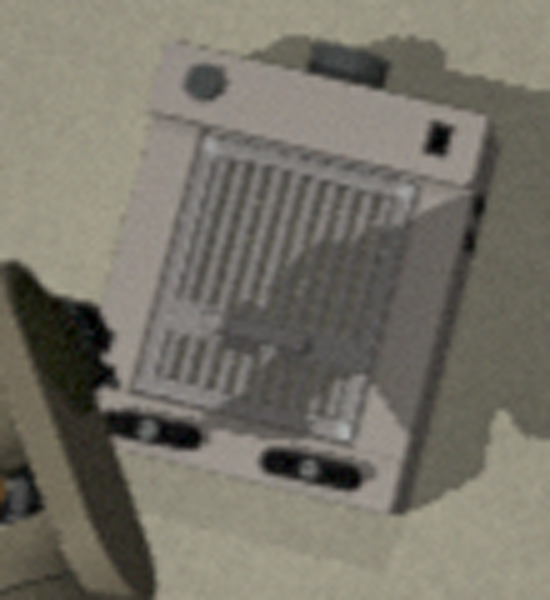

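Both buttons now lie across the front (crop (150,428) and (312,468)), clear of the grille. Gripping gave an offset of about (+1,+4) mm to the camera estimate, so the handle is at about (0.533, 0.255).

```bash
python3 - <<'E'
from h import *
goal([.533,.255,.1345],down(-14))
E
```

```text
xyz [-7.26  8.09  4.92] rot [ 0.002 -0.005  0.015] pos [0.4706 0.3439 0.1838] f [-4.2  0.6 -2. ] gap 0.0451
```

Emit:
apply_moves:
  commands:
    - {"xyz": [-3, 3, 0], "delta_rot": [0, 0, 0.015], "claw": 4.5}
    - {"xyz": [-5, 5.5, 0], "delta_rot": [0, 0, 0.015], "claw": 4.5}
    - {"xyz": [-7, 8, 0], "delta_rot": [0, 0, 0.015], "claw": 4.5}
    - {"xyz": [-7, 8, 2], "delta_rot": [0, 0, 0.015], "claw": 4.5}
    - {"xyz": [-7, 8, 4], "delta_rot": [0, 0, 0.015], "claw": 4.5}
    - {"xyz": [-7, 8, 4.5], "delta_rot": [0, 0, 0.015], "claw": 4.5}
    - {"xyz": [-7, 8, 4.5], "delta_rot": [0, 0, 0.015], "claw": 4.5}
    - {"xyz": [-7, 8, 4.5], "delta_rot": [0, 0, 0.015], "claw": 4.5}

```text
t: 7.32
tool_pos: [0.5313, 0.2507, 0.1388]
orientation: [[0.244, 0.97, 0.001], [0.97, -0.244, 0.0], [0.0, 0.001, -1.0]]
contact_force: [-0.6, -0.4, 0.1]
finger_gap: 0.0453
finger_force: 0.0
```

```bash
python3 - <<'E'
from h import *
goal([.533,.255,.095],down(-14))
E
```

```text
xyz [0.46 0.06 4.38] rot [ 0.001 -0.    -0.002] pos [0.5313 0.2507 0.1388] f [-0.6 -0.4  0.1] gap 0.0453
```

Emit:
apply_moves:
  commands:
    - {"xyz": [0.4, 0.1, 1.2], "delta_rot": [0, 0, 0], "claw": 4.5}
    - {"xyz": [0.4, 0.1, 2.4], "delta_rot": [0, 0, 0], "claw": 4.5}
    - {"xyz": [0.4, 0.1, 3.4], "delta_rot": [0, 0, 0], "claw": 4.5}
    - {"xyz": [0.4, 0.1, 4.1], "delta_rot": [0, 0, 0], "claw": 4.5}
    - {"xyz": [0.4, 0.1, 4.3], "delta_rot": [0, 0, 0], "claw": 4.5}
    - {"xyz": [0.4, 0.1, 4.3], "delta_rot": [0, 0, 0], "claw": 4.5}
    - {"xyz": [0.4, 0.1, 4.3], "delta_rot": [0, 0, 0], "claw": 4.5}

```text
t: 7.9
tool_pos: [0.5333, 0.254, 0.0953]
orientation: [[0.245, 0.97, 0.001], [0.97, -0.245, 0.0], [0.0, 0.001, -1.0]]
contact_force: [-0.5, -0.3, 0.4]
finger_gap: 0.045
finger_force: 0.0
```

Emit:
apply_moves:
  commands:
    - {"xyz": [0, 0, 0], "delta_rot": [0, 0, 0], "claw": 2.5}
    - {"xyz": [0, 0, 0], "delta_rot": [0, 0, 0], "claw": 2.0}
    - {"xyz": [0, 0, 0], "delta_rot": [0, 0, 0], "claw": 1.6}
    - {"xyz": [0, 0, 0], "delta_rot": [0, 0, 0], "claw": 0.5}
    - {"xyz": [0, 0, 0], "delta_rot": [0, 0, 0], "claw": 0.5}
    - {"xyz": [0, 0, 0], "delta_rot": [0, 0, 0], "claw": 0.5}
    - {"xyz": [0, 0, 0], "delta_rot": [0, 0, 0], "claw": 0.5}

```text
t: 8.48
tool_pos: [0.5332, 0.254, 0.0955]
orientation: [[0.245, 0.97, 0.001], [0.97, -0.245, 0.0], [0.0, 0.001, -1.0]]
contact_force: [-1.9, -0.7, 6.7]
finger_gap: 0.0106
finger_force: 60.8
```

The handle is held (10.6 mm gap, 60 N). I now raise the front slightly by pivoting about the tongue tip (159 mm behind the TCP) and watch the force.

Emit:
apply_moves:
  commands:
    - {"xyz": [0, 0.02, -0.16], "delta_rot": [0.01, 0, 0], "claw": 0.5}
    - {"xyz": [0, 0.03, -0.32], "delta_rot": [0.02, 0, 0], "claw": 0.5}
    - {"xyz": [0, 0.04, -0.48], "delta_rot": [0.03, 0, 0], "claw": 0.5}
    - {"xyz": [0, 0.06, -0.64], "delta_rot": [0.04, 0, 0], "claw": 0.5}
    - {"xyz": [0, 0.07, -0.8], "delta_rot": [0.05, 0, 0], "claw": 0.5}
    - {"xyz": [0, 0.08, -0.9], "delta_rot": [0.055, 0, 0], "claw": 0.5}
    - {"xyz": [0, 0.08, -0.9], "delta_rot": [0.055, 0, 0], "claw": 0.5}

```text
t: 9.07
tool_pos: [0.5341, 0.2536, 0.104]
orientation: [[0.245, 0.968, -0.054], [0.97, -0.244, 0.014], [0.0, -0.055, -0.998]]
contact_force: [-0.6, 0.2, -2.6]
finger_gap: 0.0109
finger_force: 59.9
```

```bash
python3 - <<'E'
from h import *
s=r.get_state();print(s["tool_pos"],s["contact_force"],s["torque"],s["orientation"][:,2])
im,ray,proj=cam("side")
c=im[90:200,150:310];cv2.imwrite("pics/e1.png",cv2.resize(c,None,fx=5,fy=5,interpolation=cv2.INTER_CUBIC))
E
```

```text
[0.53406268 0.25359719 0.10397223] [-0.59903163  0.22992851 -2.55173629] [-0.02509786 -0.16082989  0.01852604] [-0.05363663  0.01354474 -0.99846865]
```

View pics/e1.png

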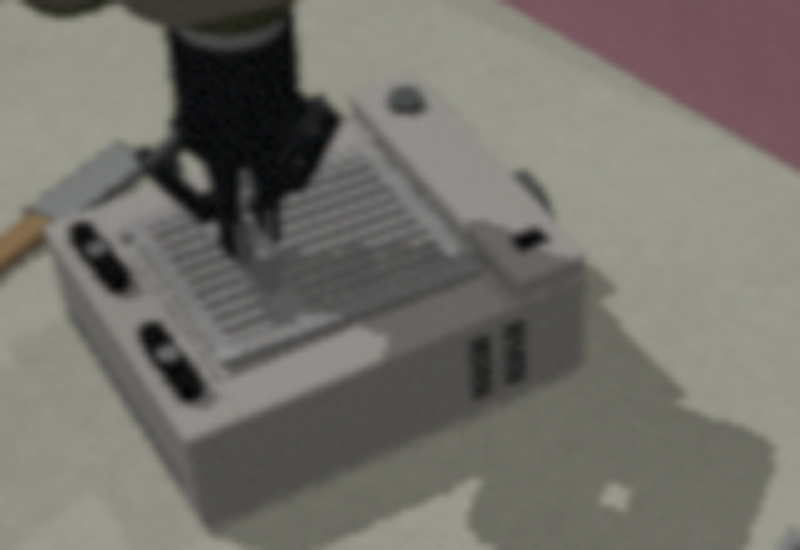

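The front edge stands a little above the rim, and the force is the grille's weight only, so nothing binds. I draw it out, tilting more as the tongue comes free.

Emit:
apply_moves:
  commands:
    - {"xyz": [0, -0.25, -0.03], "delta_rot": [0.003, 0, 0], "claw": 0.5}
    - {"xyz": [0, -0.5, -0.05], "delta_rot": [0.005, 0, 0], "claw": 0.5}
    - {"xyz": [0, -0.78, -0.2], "delta_rot": [0.015, 0, 0], "claw": 0.5}
    - {"xyz": [0, -0.95, -0.42], "delta_rot": [0.03, 0, 0], "claw": 0.5}
    - {"xyz": [0, -0.95, -0.42], "delta_rot": [0.03, 0, 0], "claw": 0.5}

```text
t: 9.53
tool_pos: [0.5247, 0.2561, 0.1091]
orientation: [[0.245, 0.966, -0.083], [0.97, -0.244, 0.021], [0.0, -0.086, -0.996]]
contact_force: [-0.7, 1.3, -3.1]
finger_gap: 0.011
finger_force: 59.8
```

```bash
python3 - <<'E'
from h import *
s=r.get_state();print(s["tool_pos"],s["contact_force"],s["torque"],s["orientation"][:,2])
E
```

```text
[0.52468418 0.25607943 0.10909281] [-0.72203447  1.25510636 -3.09121959] [0.0411723  0.00025959 0.01259532] [-0.08349192  0.02122298 -0.99628243]
```

Emit:
apply_moves:
  commands:
    - {"xyz": [0, -0.18, -0.22], "delta_rot": [0.015, 0, 0], "claw": 0.5}
    - {"xyz": [0, -0.35, -0.44], "delta_rot": [0.03, 0, 0], "claw": 0.5}
    - {"xyz": [0, -0.62, -0.66], "delta_rot": [0.045, 0, 0], "claw": 0.5}
    - {"xyz": [0, -0.87, -0.96], "delta_rot": [0.065, 0, 0], "claw": 0.5}
    - {"xyz": [0, -0.87, -0.96], "delta_rot": [0.065, 0, 0], "claw": 0.5}

```text
t: 9.95
tool_pos: [0.5173, 0.2579, 0.1194]
orientation: [[0.245, 0.959, -0.146], [0.97, -0.242, 0.037], [0.0, -0.151, -0.989]]
contact_force: [0.1, 0.4, -2.9]
finger_gap: 0.0104
finger_force: 59.8
```

Emit:
apply_moves:
  commands:
    - {"xyz": [0, -0.2, -0.36], "delta_rot": [0.025, 0, 0], "claw": 0.5}
    - {"xyz": [0, -0.41, -0.74], "delta_rot": [0.05, 0, 0], "claw": 0.5}
    - {"xyz": [0, -0.75, -0.98], "delta_rot": [0.065, 0, 0], "claw": 0.5}
    - {"xyz": [0, -1.04, -1.2], "delta_rot": [0.08, 0, 0], "claw": 0.5}
    - {"xyz": [0, -1.5, -1.4], "delta_rot": [0.08, 0, 0], "claw": 0.5}
    - {"xyz": [0, -2.0, -1.6], "delta_rot": [0.08, 0, 0], "claw": 0.5}
    - {"xyz": [0, -2.0, -1.6], "delta_rot": [0.08, 0, 0], "claw": 0.5}

```text
t: 10.53
tool_pos: [0.4994, 0.2625, 0.1384]
orientation: [[0.244, 0.944, -0.221], [0.97, -0.238, 0.056], [0.0, -0.228, -0.974]]
contact_force: [0.4, 0.1, -3.4]
finger_gap: 0.0112
finger_force: 59.7
```

Emit:
apply_moves:
  commands:
    - {"xyz": [0, -1.0, -1.5], "delta_rot": [0, 0, 0], "claw": 0.5}
    - {"xyz": [0, -2.0, -4], "delta_rot": [0, 0, 0], "claw": 0.5}
    - {"xyz": [0, -3.5, -6.5], "delta_rot": [0, 0, 0], "claw": 0.5}
    - {"xyz": [0, -5, -9], "delta_rot": [0, 0, 0], "claw": 0.5}
    - {"xyz": [0, -5, -12], "delta_rot": [0, 0, 0], "claw": 0.5}
    - {"xyz": [0, -5, -12], "delta_rot": [0, 0, 0], "claw": 0.5}

```text
t: 11.03
tool_pos: [0.4811, 0.2678, 0.2717]
orientation: [[0.244, 0.947, -0.211], [0.97, -0.237, 0.058], [0.005, -0.219, -0.976]]
contact_force: [0.1, -0.1, -2.4]
finger_gap: 0.0108
finger_force: 59.7
```

```bash
python3 - <<'E'
from h import *
im,_,_=cam("side");cv2.imwrite("pics/s3.png",im)
a=np.radians(12.5);g=np.array([.546,-.2495])+.0045*np.array([0,1])-.016*np.array([np.cos(a),np.sin(a)])
h=g-.035*np.array([np.cos(a),np.sin(a)]);print("handle target",h)
goal([h[0],h[1],.23],down(12.5))
E
```

```text
handle target [ 0.4962089  -0.25603842]
xyz [-50.4   14.8    0.43] rot [-0.22  -0.055 -0.463] pos [0.4804 0.2676 0.2685] f [ 0.7  0.3 -3.9] gap 0.011
```

View pics/s3.png

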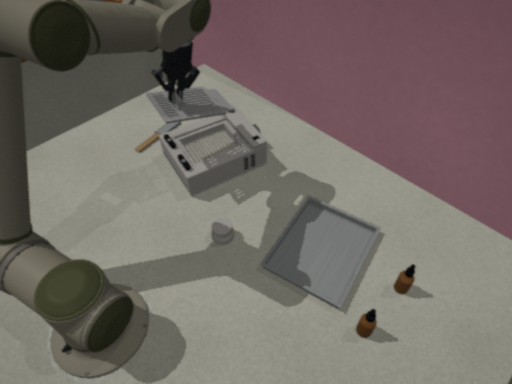

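The grille is out and held at (190,105), and the other things have not moved. Carrying it over to the tray.

Emit:
apply_moves:
  commands:
    - {"xyz": [-3.6, 1.1, 0], "delta_rot": [-0.22, -0.055, -0.463], "claw": 0.5}
    - {"xyz": [-7, 2.1, 0], "delta_rot": [-0.22, -0.055, -0.463], "claw": 0.5}
    - {"xyz": [-10.5, 3.1, 0], "delta_rot": [-0.22, -0.055, -0.463], "claw": 0.5}
    - {"xyz": [-14, 4.1, 0], "delta_rot": [-0.22, -0.055, -0.463], "claw": 0.5}
    - {"xyz": [-17.5, 5.1, 0], "delta_rot": [-0.22, -0.055, -0.463], "claw": 0.5}
    - {"xyz": [-21, 6.2, 0], "delta_rot": [-0.22, -0.055, -0.463], "claw": 0.5}
    - {"xyz": [-24, 7, 0], "delta_rot": [-0.22, -0.055, -0.463], "claw": 0.5}
    - {"xyz": [-26, 7.6, 0], "delta_rot": [-0.22, -0.055, -0.463], "claw": 0.5}

```text
t: 11.75
tool_pos: [0.4868, -0.0052, 0.247]
orientation: [[-0.215, 0.977, -0.009], [0.977, 0.215, -0.001], [0.001, -0.009, -1.0]]
contact_force: [-0.2, 1.1, -3.3]
finger_gap: 0.0109
finger_force: 59.7
```

```bash
python3 - <<'E'
from h import *
goal([.496,-.256,.2],down(12.5))
E
```

```text
xyz [-24.7   -4.45   4.72] rot [-0.009 -0.001 -0.002] pos [ 0.4868 -0.0052  0.247 ] f [-0.2  1.1 -3.3] gap 0.0109
```

Emit:
apply_moves:
  commands:
    - {"xyz": [-3.6, -0.7, 0.5], "delta_rot": [0, 0, 0], "claw": 0.5}
    - {"xyz": [-7.2, -1.3, 1], "delta_rot": [0, 0, 0], "claw": 0.5}
    - {"xyz": [-10.8, -2, 1.5], "delta_rot": [0, 0, 0], "claw": 0.5}
    - {"xyz": [-14.4, -2.6, 2], "delta_rot": [0, 0, 0], "claw": 0.5}
    - {"xyz": [-18, -3.3, 3], "delta_rot": [0, 0, 0], "claw": 0.5}
    - {"xyz": [-21, -3.8, 4], "delta_rot": [0, 0, 0], "claw": 0.5}
    - {"xyz": [-23.5, -4.2, 4.7], "delta_rot": [0, 0, 0], "claw": 0.5}
    - {"xyz": [-24.7, -4.4, 4.7], "delta_rot": [0, 0, 0], "claw": 0.5}

```text
t: 12.42
tool_pos: [0.4968, -0.2557, 0.1986]
orientation: [[-0.214, 0.977, -0.01], [0.977, 0.214, 0.001], [0.004, -0.01, -1.0]]
contact_force: [-1.2, 0.6, -3.1]
finger_gap: 0.0107
finger_force: 59.7
```

Emit:
apply_moves:
  commands:
    - {"xyz": [0, 0, 0], "delta_rot": [0, 0, 0], "claw": 0.5}
    - {"xyz": [0, 0, 0], "delta_rot": [0, 0, 0], "claw": 0.5}

```text
t: 12.58
tool_pos: [0.4978, -0.253, 0.2013]
orientation: [[-0.216, 0.976, -0.007], [0.976, 0.216, 0.0], [0.002, -0.007, -1.0]]
contact_force: [-0.3, -0.1, -4.0]
finger_gap: 0.011
finger_force: 59.7
```

```bash
python3 - <<'E'
from h import *
goal([.496,-.256,.025],down(12.5))
im,_,_=cam("top")
c=im[135:265,255:400];cv2.imwrite("pics/t4.png",cv2.resize(c,None,fx=4,fy=4,interpolation=cv2.INTER_CUBIC))
E
```

```text
xyz [-0.28 -0.12 17.63] rot [-0.007 -0.002 -0.   ] pos [ 0.4978 -0.253   0.2013] f [-0.3 -0.1 -4. ] gap 0.011
```

View pics/t4.png

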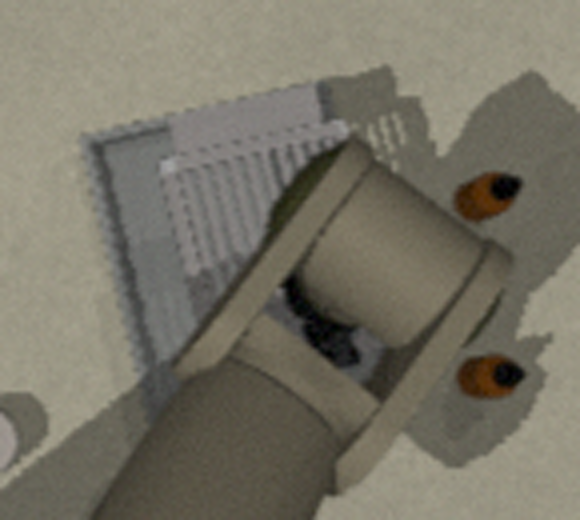

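The grille is lined up with the tray, with the offset in the picture coming from its height, and the bottles are clear. Lowering it.

Emit:
apply_moves:
  commands:
    - {"xyz": [-0.2, -0.1, 2.5], "delta_rot": [-0.005, 0, 0], "claw": 0.5}
    - {"xyz": [-0.2, -0.1, 5], "delta_rot": [-0.005, 0, 0], "claw": 0.5}
    - {"xyz": [-0.2, -0.1, 7.5], "delta_rot": [-0.005, 0, 0], "claw": 0.5}
    - {"xyz": [-0.2, -0.1, 10], "delta_rot": [-0.005, 0, 0], "claw": 0.5}
    - {"xyz": [-0.2, -0.1, 12], "delta_rot": [-0.005, 0, 0], "claw": 0.5}
    - {"xyz": [-0.2, -0.1, 14], "delta_rot": [-0.005, 0, 0], "claw": 0.5}
    - {"xyz": [-0.2, -0.1, 15], "delta_rot": [-0.005, 0, 0], "claw": 0.5}
    - {"xyz": [-0.2, -0.1, 15], "delta_rot": [-0.005, 0, 0], "claw": 0.5}

```text
t: 13.3
tool_pos: [0.4961, -0.2542, 0.0506]
orientation: [[-0.218, 0.976, -0.004], [0.976, 0.218, 0.002], [0.003, -0.003, -1.0]]
contact_force: [-0.1, 0.7, -3.6]
finger_gap: 0.0111
finger_force: 59.7
```

Emit:
apply_moves:
  commands:
    - {"xyz": [0, 0, 0.3], "delta_rot": [0, 0, 0], "claw": 0.5}
    - {"xyz": [0, 0, 0.7], "delta_rot": [0, 0, 0], "claw": 0.5}
    - {"xyz": [0, 0, 1.1], "delta_rot": [0, 0, 0], "claw": 0.5}
    - {"xyz": [0, 0, 1.5], "delta_rot": [0, 0, 0], "claw": 0.5}
    - {"xyz": [0, 0, 1.8], "delta_rot": [0, 0, 0], "claw": 0.5}
    - {"xyz": [0, 0, 2.0], "delta_rot": [0, 0, 0], "claw": 0.5}
    - {"xyz": [0, 0, 2.0], "delta_rot": [0, 0, 0], "claw": 0.5}

```text
t: 13.88
tool_pos: [0.4965, -0.2559, 0.0316]
orientation: [[-0.216, 0.976, -0.001], [0.976, 0.216, 0.0], [0.0, -0.001, -1.0]]
contact_force: [0.5, -0.4, -3.5]
finger_gap: 0.011
finger_force: 59.6
```

Emit:
apply_moves:
  commands:
    - {"xyz": [0, 0, 0.25], "delta_rot": [0, 0, 0], "claw": 0.5}
    - {"xyz": [0, 0, 0.5], "delta_rot": [0, 0, 0], "claw": 0.5}
    - {"xyz": [0, 0, 0.75], "delta_rot": [0, 0, 0], "claw": 0.5}
    - {"xyz": [0, 0, 1.0], "delta_rot": [0, 0, 0], "claw": 0.5}
    - {"xyz": [0, 0, 1.2], "delta_rot": [0, 0, 0], "claw": 0.5}
    - {"xyz": [0, 0, 1.2], "delta_rot": [0, 0, 0], "claw": 0.5}
    - {"xyz": [0, 0, 1.2], "delta_rot": [0, 0, 0], "claw": 0.5}

```text
t: 14.47
tool_pos: [0.4967, -0.2559, 0.0199]
orientation: [[-0.217, 0.976, -0.001], [0.976, 0.217, -0.0], [0.0, -0.001, -1.0]]
contact_force: [-0.2, 0.0, -4.1]
finger_gap: 0.0107
finger_force: 59.7
```

Emit:
apply_moves:
  commands:
    - {"xyz": [0, 0, 0.1], "delta_rot": [0, 0, 0], "claw": 0.5}
    - {"xyz": [0, 0, 0.2], "delta_rot": [0, 0, 0], "claw": 0.5}
    - {"xyz": [0, 0, 0.3], "delta_rot": [0, 0, 0], "claw": 0.5}
    - {"xyz": [0, 0, 0.3], "delta_rot": [0, 0, 0], "claw": 0.5}
    - {"xyz": [0, 0, 0.3], "delta_rot": [0, 0, 0], "claw": 0.5}

```text
t: 14.88
tool_pos: [0.4968, -0.256, 0.0175]
orientation: [[-0.216, 0.976, -0.0], [0.976, 0.216, -0.001], [-0.001, -0.001, -1.0]]
contact_force: [-2.2, 0.6, 3.4]
finger_gap: 0.011
finger_force: 60.5
```

Contact came at 17.5 mm as predicted, with the force turned upward. Releasing and retreating.

Emit:
apply_moves:
  commands:
    - {"xyz": [0, 0, 0], "delta_rot": [0, 0, 0], "claw": 2}
    - {"xyz": [0, 0, 0], "delta_rot": [0, 0, 0], "claw": 3.5}
    - {"xyz": [0, 0, 0], "delta_rot": [0, 0, 0], "claw": 4.5}
    - {"xyz": [0, 0, 0], "delta_rot": [0, 0, 0], "claw": 4.5}
    - {"xyz": [0, 0, -1], "delta_rot": [0, 0, 0], "claw": 4.5}
    - {"xyz": [0, 0, -3], "delta_rot": [0, 0, 0], "claw": 4.5}
    - {"xyz": [0, 0, -6], "delta_rot": [0, 0, 0], "claw": 4.5}
    - {"xyz": [0, 0, -10], "delta_rot": [0, 0, 0], "claw": 4.5}

```text
t: 15.55
tool_pos: [0.4958, -0.2552, 0.117]
orientation: [[-0.216, 0.976, -0.004], [0.976, 0.216, 0.002], [0.003, -0.004, -1.0]]
contact_force: [0.5, 0.2, 0.1]
finger_gap: 0.0447
finger_force: 0.0
```

Emit:
apply_moves:
  commands:
    - {"xyz": [3, 0, -3], "delta_rot": [0, 0, 0], "claw": 4.5}
    - {"xyz": [6, 0, -7], "delta_rot": [0, 0, 0], "claw": 4.5}
    - {"xyz": [9, 0, -10], "delta_rot": [0, 0, 0], "claw": 4.5}
    - {"xyz": [13, 0, -10], "delta_rot": [0, 0, 0], "claw": 4.5}
    - {"xyz": [17, 0, -10], "delta_rot": [0, 0, 0], "claw": 4.5}
    - {"xyz": [20, 0, -10], "delta_rot": [0, 0, 0], "claw": 4.5}
    - {"xyz": [20, 0, -10], "delta_rot": [0, 0, 0], "claw": 4.5}
    - {"xyz": [20, 0, -10], "delta_rot": [0, 0, 0], "claw": 4.5}

```text
t: 16.22
tool_pos: [0.4533, -0.0594, 0.218]
orientation: [[-0.219, 0.976, 0.0], [0.976, 0.219, -0.001], [-0.001, 0.0, -1.0]]
contact_force: [0.7, 0.6, 0.9]
finger_gap: 0.045
finger_force: 0.0
```

```bash
python3 - <<'E'
from h import *
im,_,_=cam("top");cv2.imwrite("pics/t5.png",cv2.resize(im[130:260,90:400],None,fx=2.5,fy=2.5,interpolation=cv2.INTER_CUBIC))
E
```

```text
(no output)
```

View pics/t5.png

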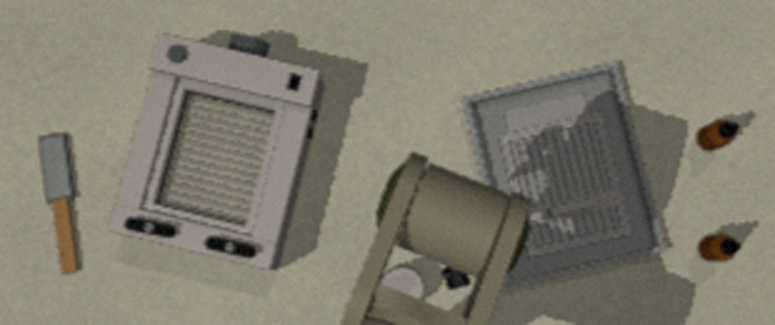

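The grille lies inside the tray (about (565,190)). Both buttons are aside, the file and bottles have not moved, and the arm is clear.

```bash
python3 -c "
from bench import r
print(r.finish_job())"
```

```text
the job is handed in; nothing more can be done
None
```

I turned both buttons aside, drew the grille out without binding, laid it flat in the tray and released it; the job is handed in at about 16 s, and no verdict came back.

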